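# Hold the belt grinder's tension arm down for a new belt

## Robot

A 6-joint arm with a two-finger parallel gripper is mounted at the origin on the work surface. World frame = base frame: x ahead of the robot, y to its left, z up, the work surface at z = 0. Lengths are in m, angles in degrees, forces in N, time in s.
With the tool pointing down it reaches from about 0.325 to 0.775 m from the base axis. Payload 5.5 kg.
Tool frame: the origin (TCP) lies at the very end of the fingers, on their centre line; the grasp point (between the pads) lies 19 mm behind it (ctrl.grip_depth is the distance from the TCP to the grasp point, in m); z points along the fingers, y is the line along which they close (so a half turn about z gives the same grasp; the last joint's range is limited). The gripper opens to 85 mm and grips with 20 to 120 N. Pads are 22 mm wide; open, the fingers measure 114 mm over their backs; the gripper's body (76 mm by 85 mm) begins 54 mm behind the grasp point. The pads swing forward as they close: fully open they stand 13 mm farther back than shut.
Start: joints at [66.538, 5.22, 70.514, -0, 104.267, -3.249], TCP at [0.207, 0.563, 0.231] pointing down, gripper open.
Joint ranges: [-164.24, 164.24], [-49.07, 125.15], [9.68, 141.18], [-86.29, 266.29], [3.28, 154.24], [-151.56, 151.56]. Speed limits (degrees/s): [147.25, 147.25, 172.46, 180, 180, 180].

## Interface

Orientations are given as [roll, pitch, yaw] about the fixed x, y, z axes, in that order (R = Rz(yaw) Ry(pitch) Rx(roll)).
In Python, from plant import sense, imaging, job, ctrl gives the robot as it stands.
- The arm moves only by the shell command python3 -m handwheel 'ROWS' [FORCE]. ROWS is a JSON object of lists of equal length, an entry for each row: "slide": the shift along the tool's x, y, z in units of 30 mm (1.0 is 30 mm), a list of three; "turn": the turn, a rotation vector about the tool's x, y, z in units of 5 degrees (1.0 is 5 degrees), a list of three; "claw": the closure, from -1 (fully open) to 1 (shut). In form: {"slide": [[dx, dy, dz], ...], "turn": [[wx, wy, wz], ...], "claw": [claw, ...]}. A call has 1 to 10 rows; each row is the pose to reach, as a shift and turn from the pose commanded when the call began, along the tool's axes at that moment; what a row does not reach only later rows make up. A row lasts 1/8 s, in which the tool goes at most 62.5 mm and 10.7 degrees, less where a joint would pass 70% of its speed; a pose out of reach is approached as far as the arm can. A call with a gripper value outside its range is refused whole. The fingers move at their own pace and stop on an object; FORCE is the grip in N (left out, the last holds). Time passes only in rows, so rows that repeat a pose let the fingers close. It gives the time, the measured TCP pose, the force, the opening and the grip force at its end, in the units of the state.
- sense(): the state, without advancing time (a new reading comes with each control period).
- imaging.capture(name): name is "scene" or "top" or "wrist"; returns a dict with "pixels" (400x640x3 uint8, blue, green, red), "vfov" (degrees; the focal length in pixels is half the picture's height over the tangent of half this angle, whatever the lens; pixels are square), "cx", "cy" (the principal point, pixels), "T" (4x4, takes a point from camera to world coordinates); the wrist camera has in their place "T_tool_cam" (4x4, takes a point from camera to tool coordinates, whose origin is the TCP and whose axes are the flange's). Camera axes: x right, y up, looking along -z (the intrinsics and any distortion apply to the point x, -y, -z); pixel columns grow to the right and rows downward; lengths in m; the calibration is good to about 2 mm. The wrist camera is an equidistant fisheye: a pixel r from the principal point sees the ray r / f radians off the axis. A picture is of the moment at which its call begins: read the wrist's pose just before it. There is no depth.
- job.sign_off(): hands the job in; it is judged then, once.
The state is a dict: "clock": time; "joint_positions": joint angles; "qvel": joint speeds; "joint_efforts": joint torques, N m; "tcp_pos": TCP position; "orientation": TCP orientation; "ft_force": force on the tool from outside, world axes, zero at the start; "moment": the same for the moment, N m; "grip_width": finger opening in m; "grasp_force": force on a finger pad.
Only numpy, scipy, OpenCV 4.12 (cv2) and the standard library are available. Lean on these libraries where they do the work, as an engineer would, in place of code of your own. Each camera call takes 0.05 s, during which the arm holds its last target. There are 200 camera calls.

## Task

The chisel grinder is getting a new belt. Clear away the flat chisel left lying on the bench beside its wheels: lay it, do not drop it, flat on the floor of the wooden tray alongside the two chisels there, parallel to them and with its working edge pointing the same way as theirs. Then take the grinder's sprung tension arm by its black side grip, bring it forward and down until it is fully against its stop, and finish while still holding it there so that I can slip the belt on; leave the other chisels, the mallet and the marble offcut where they are.

Things in the scene. Friction and masses are not known exactly. Their poses are not given: they have to be found in the camera images.
- grinder: bench belt grinder without its belt, bolted down: grey foot 330 x 270 x 12 mm, frame plate upright in its x-z plane at y = 0, motor (112 mm across, 156 mm high) on the -y side, bare wheels on the +y side. Without the tension arm it spans x -150..+282, y -200..+89, up to 215 mm high. Origin on the bench, under the frame plate; -x is its front, roughly towards the robot.
- tension_pivot (a point): point on the tension arm's hinge axis, 170 mm above the bench, above the grinder's origin. The hinge axis is the grinder's y axis.
- tension_arm (a joint): angle of the sprung tension arm (steel bar 28 x 12 mm with a 60 mm wheel on its +y side). 0 = at rest, leaning towards the grinder's -x at 55 degrees above level; grows as it swings towards -x and down; 0.873 rad = the stop, arm 5 degrees above level. A spring pushes it back: about 3 N at the grip at rest, 14 N at the stop; let go, it springs back to 0.
- side_grip: black round grip at the tension arm's end: 24 mm diameter, 80 mm long along its y axis (parallel to the hinge), on the arm's motor side (-y), a sleeve free to turn about its own y axis. Origin at its middle, 190 mm from the hinge axis and 52 mm to the -y side of the frame plate; 326 mm above the bench at rest, 187 mm at the stop. The arm bar is 68 mm to the +y side of the origin.
- chisel: the flat chisel to be cleared away: octagonal steel bar 200 mm long, 16 mm across, about 0.3 kg (balance point 5 mm behind the middle), ending in a flat blade 24 mm wide and 6 mm thick. Origin at the middle of its length, on its underside (on the bench); +x points to the working edge, -x to the striking end.
- chisel_edge (a point): middle of the chisel's working edge, 100 mm ahead of the middle, 8 mm above its underside
- chisel_butt (a point): middle of the chisel's striking end, 100 mm behind the middle, 8 mm above its underside
- tray: open wooden tray fixed on the bench, 280 x 180 x 30 mm outside, walls and floor 6 mm thick. Origin under its centre, on the bench. Two chisels lie in its +y half along x, working ends towards the tray's +x; the -y half is free (the chisel fits with its middle at x = 0, y = -32 mm).
- point_chisel: point chisel in the tray, 200 mm long, 16 mm across, at about y = +65 mm; origin at mid-length on its underside, +x to its point; leave it
- claw_chisel: toothed chisel in the tray, 200 mm long, 16 mm across, blade 24 mm wide, at about y = +31 mm; origin at mid-length on its underside, +x to its teeth; leave it
- mallet: carver's round steel mallet standing on its 54 mm head, wooden handle up, 200 mm tall; origin under it; leave it
- marble_offcut: white marble offcut, 80 x 60 x 50 mm; origin under its middle; leave it

How it is judged (in metres and radians):
On the way, in this order (a step that is already met when the one before it is completed fails the run):
1. the flat chisel lies flat in the tray, edge the same way as the others, let go (x of chisel_edge in the frame of tray above 0.06 m and x of chisel_butt in the frame of tray below -0.06 m and z of each of chisel_edge, chisel_butt in the frame of tray below 0.022 m and y of chisel in the frame of tray between -0.085 and 0.008 m and angle between the x axis of chisel and the x axis of tray, either way round below 0.2 rad and contact force between the fingers and chisel below 0.1 N), for 0.2 s.
2. the tension arm is held by its grip against its stop (value of joint tension_arm above 0.8 rad and velocity of joint tension_arm between -0.1 and 0.1 rad/s and contact force between the fingers and side_grip above 4 N), for 0.3 s.
At the end, for the whole second after the job is handed in: Chisel on the tray's floor (ends within 8 mm of resting height), in its free half (middle at y < 8 mm), within 0.2 rad of the tray's x, edge to +x, still, let go. Arm within 0.07 rad of its stop (joint > 0.80), still (< 0.1 rad/s), fingers on the side grip with over 4 N (all of step 1 and all of step 2 and linear speed of chisel below 0.03 m/s); the arm keeps its last pose, push and grip.
It fails at once if the chisel is dropped or flung: faster than 0.7 m/s while not in the fingers (linear speed of chisel above 0.7 m/s and contact force between the fingers and chisel below 0.1 N).
It fails at once if one of the other chisels, the mallet or the offcut is shifted by more than 20 mm (distance of any of point_chisel, claw_chisel, mallet, marble_offcut from where it was at the start of the episode above 0.02 m).
It also fails if it takes over 54 s, if anything falls off the work surface, if the arm or the gripper's body presses on something with over 40 N, if the wrist force passes 120 N, or if a joint passes its speed limit or range.

## Working session

There is one attempt and no reset: what is moved stays moved. The work goes in short steps, Python scripts to look and compute and a shell command to move; the robot and the scene stay as the last step left them, time stands still between calls to the robot, and variables do not carry over. Pictures are saved under pics/ and viewed, at most 10 in all, crops included, and the job is handed in when it is done.

```bash
ls; mkdir -p pics; cat > h.py <<'E'
import numpy as np, cv2
from plant import sense, imaging, job, ctrl
E
python3 - <<'E'
from h import *
s=sense(); print({k:np.round(v,3).tolist() for k,v in s.items()})
for n in ("top","scene"):
    c=imaging.capture(n); cv2.imwrite(f"pics/{n}0.png",c["pixels"]); np.savez(f"{n}0.npz",**c)
    print(n,c["vfov"],c["cx"],c["cy"],np.round(c["T"],3).tolist(),[k for k in c])
E
```

```text
pics
{'clock': 0.0, 'joint_positions': [66.536, 5.263, 70.584, 0.001, 104.266, -3.249], 'qvel': [-0.024, -0.017, 0.071, -0.058, 0.035, 0.07], 'joint_efforts': [0.001, -45.873, -41.802, -0.0, 0.011, -0.0], 'tcp_pos': [0.207, 0.563, 0.23], 'orientation': [-179.887, -0.008, 159.785], 'ft_force': [0.361, -0.392, 0.331], 'moment': [0.028, -0.02, 0.054], 'grasp_force': 0.0, 'grip_width': 0.086}
top 50.65007047360967 316.3529982636436 198.9457880241833 [[-0.0, 0.999, -0.039, 0.555], [-1.0, -0.0, 0.001, 0.046], [0.001, 0.039, 0.999, 1.452], [0.0, 0.0, 0.0, 1.0]] ['pixels', 'vfov', 'cx', 'cy', 'T']
scene 44.38289763821776 318.3920133760522 197.86199634292402 [[-0.823, -0.475, 0.311, 0.967], [0.568, -0.698, 0.436, 0.552], [0.01, 0.536, 0.844, 1.188], [0.0, 0.0, 0.0, 1.0]] ['pixels', 'vfov', 'cx', 'cy', 'T']
```

View pics/top0.png

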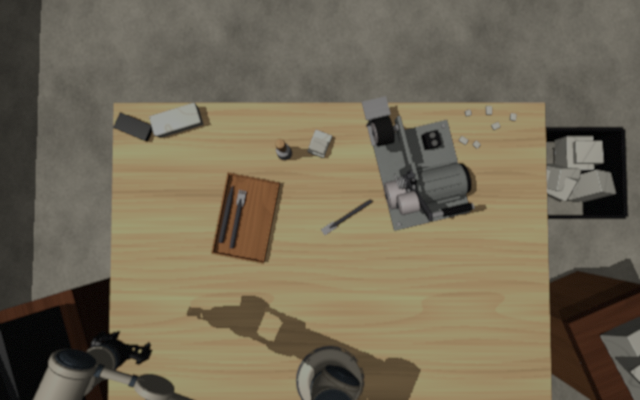

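View pics/scene0.png

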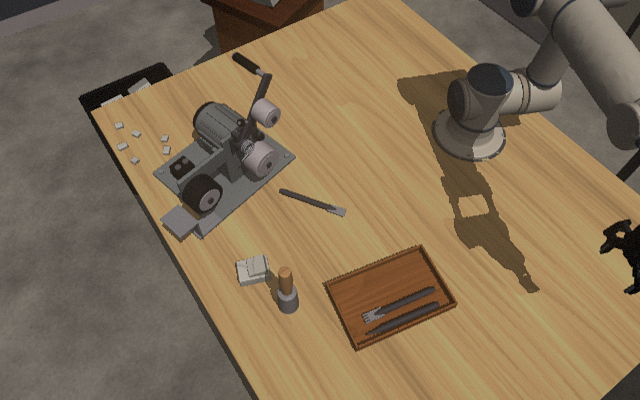

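The top view shows the flat chisel with its edge at about (325,231) and its butt at (371,203). The tray is at (247,217), with its chisels in the left (world +y) half and their working ends up (world +x). The grinder is at (425,175), with the black grip at about (457,210) in the top view and (245,63) in the scene view.

```bash
cat >> h.py <<'E'
def ray(c,uv):
    f=200/np.tan(np.radians(float(c["vfov"]))/2); T=c["T"]
    d=np.array([(uv[0]-c["cx"])/f,-(uv[1]-c["cy"])/f,-1.]); d=T[:3,:3]@d
    return T[:3,3],d/np.linalg.norm(d)
def onz(c,uv,z):
    o,d=ray(c,uv); return o+d*(z-o[2])/d[2]
def tri(c1,p1,c2,p2):
    o1,d1=ray(c1,p1);o2,d2=ray(c2,p2)
    A=np.stack([d1,-d2],1); t=np.linalg.lstsq(A,o2-o1,rcond=None)[0]
    a,b=o1+d1*t[0],o2+d2*t[1]; return (a+b)/2,np.linalg.norm(a-b)
def proj(c,p):
    f=200/np.tan(np.radians(float(c["vfov"]))/2); T=c["T"]
    q=T[:3,:3].T@(np.asarray(p)-T[:3,3]); return np.array([c["cx"]+f*q[0]/-q[2],c["cy"]+f*q[1]/q[2]])
def big(mask,roi):
    m=np.zeros_like(mask);x0,y0,x1,y1=roi;m[y0:y1,x0:x1]=mask[y0:y1,x0:x1]
    cs,_=cv2.findContours(m,cv2.RETR_EXTERNAL,cv2.CHAIN_APPROX_NONE); return max(cs,key=cv2.contourArea)
def ends(cnt):
    p=cnt[:,0].astype(float);m=p.mean(0);_,_,v=np.linalg.svd(p-m);a=(p-m)@v[0];b=(p-m)@v[1];mb=(b.max()+b.min())/2
    return m+v[0]*(a.min()-.0)+v[1]*mb, m+v[0]*a.max()+v[1]*mb, np.ptp(b)
E
python3 - <<'E'
from h import *
t=dict(np.load("top0.npz"));s=dict(np.load("scene0.npz"))
def sat(c): h=cv2.cvtColor(c["pixels"],cv2.COLOR_BGR2HSV);return h
h=sat(t);hs=sat(s)
for n,c,H,roi in(("top",t,h,(312,190,380,242)),("scene",s,hs,(270,180,355,222))):
    m=((H[...,1]<70)).astype(np.uint8)*255
    a,b,w=ends(big(m,roi)); P=[onz(c,x,.010) for x in(a,b)]
    print(n,"chisel",a,b,w,P,np.linalg.norm(P[0]-P[1]))
# tray
m=cv2.inRange(h,(0,110,20),(14,255,255))
m=cv2.morphologyEx(m,cv2.MORPH_CLOSE,np.ones((9,9)))
c=big(m,(200,160,295,275));r=cv2.minAreaRect(c);print("tray px",r)
B=cv2.boxPoints(r);P=np.array([onz(t,x,.03)for x in B]);print(P.round(4),P.mean(0),np.linalg.norm(P-np.roll(P,1,0),axis=1))
# grip
for n,c,H,roi in(("top",t,h,(432,200,476,222)),("scene",s,hs,(228,48,275,80))):
    x0,y0,x1,y1=roi; print(n); 
    m=((H[...,2]<45)).astype(np.uint8)*255; print(ends(big(m,roi)))
def crop(c,x0,y0,x1,y1,k): return cv2.resize(c["pixels"][y0:y1,x0:x1],None,fx=k,fy=k,interpolation=cv2.INTER_CUBIC)
A=crop(t,360,90,490,240,4);Bc=crop(s,150,40,310,240,3)
Z=np.zeros((600,A.shape[1]+0,3),np.uint8)
o=np.zeros((600,800,3),np.uint8);A=cv2.resize(A,(400,int(A.shape[0]*400/A.shape[1])));Bc=cv2.resize(Bc,(400,500))
o[:A.shape[0],:400]=A;o[:500,400:]=Bc;cv2.imwrite("pics/crop1.png",o)
E
```

```text
top chisel [370.57983573 200.35683816] [321.55657776 232.3827143 ] 9.10818624200629 [array([ 0.60709345, -0.14156154,  0.01      ]), array([0.49800977, 0.02599036, 0.01      ])] 0.19993220250233154
scene chisel [279.65019624 189.98927276] [344.91555389 213.06689955] 8.047678561531349 [array([ 0.60981653, -0.14037057,  0.01      ]), array([0.50029356, 0.02720091, 0.01      ])] 0.20018861230752574
tray px ((245.61538696289062, 217.42306518554688), (53.1474723815918, 81.38819122314453), 11.309932708740234)
[[0.433  0.3948 0.03  ]
 [0.7012 0.3435 0.03  ]
 [0.6659 0.1675 0.03  ]
 [0.3981 0.2201 0.03  ]] [0.54957566 0.28147003 0.03      ] [0.17818604 0.27313987 0.17952847 0.2729138 ]
top
(array([471.11650501, 206.61404893]), array([442.39162498, 212.06409072]), np.float64(8.97822259320748))
scene
(array([232.9326728 ,  55.10531836]), array([256.71887748,  70.31120023]), np.float64(8.398527968228645))
```

View pics/crop1.png

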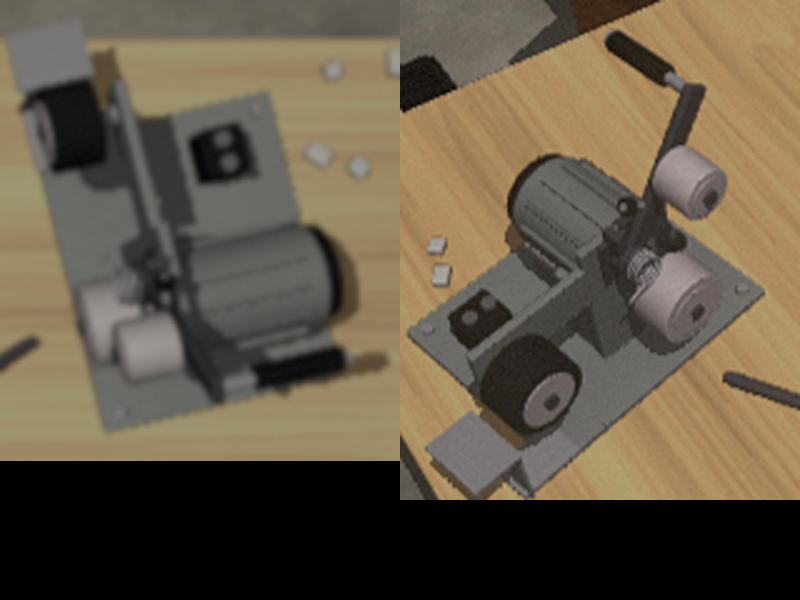

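```bash
python3 - <<'E'
from h import *
t=dict(np.load("top0.npz"));s=dict(np.load("scene0.npz"))
a,ea=tri(t,(471.1,206.6),s,(233.2,55.1)); b,eb=tri(t,(442.9,211.6),s,(257.5,70.6))
print(a,ea,b,eb,np.linalg.norm(a-b)); m=(a+b)/2; print("mid",m,"yaw",np.degrees(np.arctan2((a-b)[0],-(a-b)[1])))
FL=onz(t,(394.8,230.4),.012);BR=onz(t,(447.1,120.2),.012);FLs=onz(s,(150+205/2.5+0,40+497/2.5),.012)
print(FL,BR,np.linalg.norm(FL-BR),"want",np.hypot(.33,.27))
# yaw from diagonal: grinder-frame FL->BR = (.33,-.27)
d=(BR-FL)[:2]; yd=np.arctan2(d[1],d[0])-np.arctan2(-.27,.33); print("yaw diag",np.degrees(yd))
lu=onz(t,(360+40/3.077,90+150/3.077),.012);e=lu-FL;print("yaw left edge",np.degrees(np.arctan2(e[1],e[0])))
for y in (np.radians(11),np.radians(12.5),yd):
    R=np.array([[np.cos(y),-np.sin(y)],[np.sin(y),np.cos(y)]])
    # grip at rest in grinder frame
    g=np.array([-.19*np.cos(np.radians(55)),-.052]); O=m[:2]-R@g
    print(np.degrees(y),"O",O,"stop grip",O+R@np.array([-.19*np.cos(np.radians(5)),-.052]), "FL in grinder",R.T@(FL[:2]-O),"BR",R.T@(BR[:2]-O))
E
```

```text
[ 0.58100333 -0.37160937  0.32181072] 0.004807571706041049 [ 0.56294562 -0.29201815  0.32279795] 0.006789495991021837 0.08161996003244111
mid [ 0.57197447 -0.33181376  0.32230433] yaw 12.782906718218868
[ 0.50472838 -0.22316371  0.012     ] [ 0.88270226 -0.40589769  0.012     ] 0.4198284914434145 want 0.4263801121065569
yaw diag 13.487652940772895
yaw left edge 12.995463121172193
11.0 O [ 0.66902967 -0.25997487] stop grip [ 0.49315229 -0.34713524] FL in grinder [-0.15425871  0.06748501] BR [ 0.18190344 -0.18401246]
12.5 O [ 0.66711588 -0.25745888] stop grip [ 0.49358037 -0.34919331] FL in grinder [-0.15111544  0.06862933] BR [ 0.17834808 -0.19158165]
13.487652940772895 O [ 0.6658201  -0.25582998] stop grip [ 0.49389159 -0.35054201] FL in grinder [-0.1490299   0.06933771] BR [ 0.17589943 -0.19651356]
```

```bash
cat >> h.py <<'E'
from scipy.spatial.transform import Rotation as Ro
def go(pos,rpy,frm=None):
    s=sense(); p,o=frm or (s["tcp_pos"],s["orientation"])
    A=Ro.from_euler("xyz",o,degrees=True);B=Ro.from_euler("xyz",rpy,degrees=True)
    print("slide",np.round(A.inv().apply(np.array(pos)-p)/.03,2).tolist(),"turn",np.round(np.degrees((A.inv()*B).as_rotvec())/5,2).tolist())
E
python3 -c "
from h import *
go((.557,-.061,.15),(180,0,123))"
```

```text
slide [-18.13, -15.48, 2.7] turn [-0.02, 0.01, 7.36]
```

```bash
python3 -m handwheel '{"slide":[[-2,-1.7,0.3],[-4,-3.4,0.6],[-6,-5.1,0.9],[-8,-6.8,1.2],[-10,-8.5,1.5],[-12,-10.2,1.8],[-14,-12,2.1],[-16,-13.7,2.4],[-18.1,-15.5,2.7],[-18.1,-15.5,2.7]],"turn":[[0,0,1],[0,0,2],[0,0,3],[0,0,4],[0,0,5],[0,0,6],[0,0,7],[0,0,7.4],[0,0,7.4],[0,0,7.4]],"claw":[0,0,0,0,0,0,0,0,0,0]}' 40
python3 -m handwheel '{"slide":[[0,0,0],[0,0,0],[0,0,0]],"turn":[[0,0,0],[0,0,0],[0,0,0]],"claw":[0,0,0]}'
python3 - <<'E'
from h import *
s=sense();c=imaging.capture("wrist");cv2.imwrite("pics/w1.png",c["pixels"]);np.savez("w1.npz",**c)
print(s["tcp_pos"],s["orientation"],s["grip_width"],s["joint_positions"])
go((.557,-.061,.15),(180,0,123))
E
```

```text
clock: 1.35
tcp_pos: [0.5111, 0.0192, 0.1603]
orientation: [180.0, -0.0, 122.8]
ft_force: [1.4, 0.8, 0.1]
grip_width: 0.0428
grasp_force: 0.0
clock: 1.72
tcp_pos: [0.5103, 0.0224, 0.161]
orientation: [180.0, -0.0, 122.9]
ft_force: [-0.2, 0.1, -0.6]
grip_width: 0.0425
grasp_force: 0.0
[0.51029852 0.02239758 0.16104713] [ 1.79971487e+02 -4.67992454e-03  1.22890361e+02] 0.0425038249496648 [-1.31677384e+00 -8.77219754e+00  9.13250353e+01  2.00680148e-02
  9.74262127e+01 -3.42045365e+01]
slide [-3.18, -0.21, 0.37] turn [0.01, 0.0, -0.02]
```

View pics/w1.png

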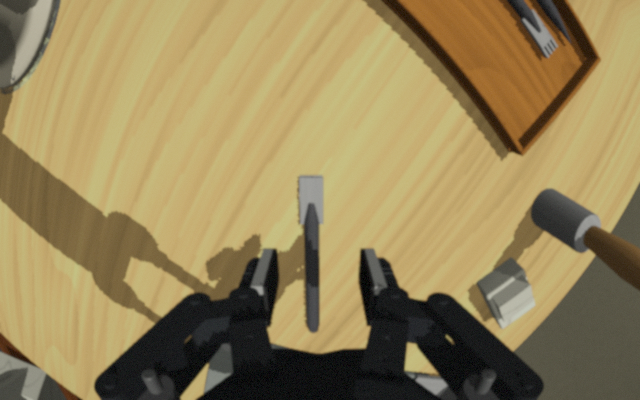

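The wrist view shows the chisel lined up between the fingers, edge at (311,177) and butt at (314,330). I'll check its pose by casting fisheye rays.

```bash
cat >> h.py <<'E'
def wz(c,s,uv,z):
    f=200/np.tan(np.radians(float(c["vfov"]))/2); x,y=uv[0]-c["cx"],uv[1]-c["cy"]; r=np.hypot(x,y); th=r/f
    d=np.array([x/r*np.sin(th),-y/r*np.sin(th),-np.cos(th)]); R=Ro.from_euler("xyz",s["orientation"],degrees=True).as_matrix()
    T=c["T_tool_cam"]; o=s["tcp_pos"]+R@T[:3,3]; d=R@T[:3,:3]@d; return o+d*(z-o[2])/d[2]
E
python3 - <<'E'
from h import *
c=dict(np.load("w1.npz"));s=sense()
a=wz(c,s,(311,177),.008);b=wz(c,s,(314,330),.008);d=a-b;L=np.linalg.norm(d);m=(a+b)/2
print(a,b,L,m,np.degrees(np.arctan2(d[1],d[0])))
# tray corners: right (599,58), bottom (519,153): rim
p=wz(c,s,(599,58),.03);q=wz(c,s,(519,153),.03);print(p,q,np.linalg.norm(p-q))
go((.557,-.061,.15),(180,0,123))
go((.557,-.061,.004),(180,0,123))
E
```

```text
[0.50109128 0.02398706 0.008     ] [ 0.61046851 -0.14201136  0.008     ] 0.1987934964594523 [ 0.55577989 -0.05901215  0.008     ] 123.38109665253043
[0.69868328 0.34380025 0.03      ] [0.66287476 0.1703807  0.03      ] 0.17707792855058152
slide [-3.18, -0.21, 0.37] turn [0.01, 0.0, -0.02]
slide [-3.18, -0.21, 5.24] turn [0.01, 0.0, -0.02]
```

```bash
python3 -m handwheel '{"slide":[[-1.6,-0.1,1],[-3.25,-0.21,2],[-3.25,-0.21,3],[-3.25,-0.21,4],[-3.25,-0.21,4.7],[-3.25,-0.21,5.0],[-3.25,-0.21,5.24],[-3.25,-0.21,5.24],[-3.25,-0.21,5.24],[-3.25,-0.21,5.24]],"turn":[[0,0,0],[0,0,0],[0,0,0],[0,0,0.1],[0,0,0],[0,0,0],[0,0,0],[0,0,0],[0,0,0],[0,0,0]],"claw":[0,0,0,0,0,0,0,0,0,0]}' 40
python3 -m handwheel '{"slide":[[0,0,0],[0,0,0],[0,0,0],[0,0,0],[0,0,0]],"turn":[[0,0,0],[0,0,0],[0,0,0],[0,0,0],[0,0,0]],"claw":[0.5,0.8,1,1,1]}' 60
```

```text
clock: 3.02
tcp_pos: [0.5586, -0.0644, 0.0044]
orientation: [179.9, 0.1, 122.8]
ft_force: [-0.0, 0.4, -0.7]
grip_width: 0.0425
grasp_force: 0.0
clock: 3.65
tcp_pos: [0.5584, -0.0643, 0.0041]
orientation: [180.0, 0.0, 122.8]
ft_force: [-1.1, 0.3, 5.2]
grip_width: 0.0142
grasp_force: 62.2
```

```bash
python3 -m handwheel '{"slide":[[0,0,-0.2],[0,0,-0.6],[0,0,-1.2],[0,0,-2],[0,0,-3],[0,0,-4],[0,0,-4],[0,0,-4]],"turn":[[0,0,0],[0,0,0],[0,0,0],[0,0,0],[0,0,0],[0,0,0],[0,0,0],[0,0,0]],"claw":[1,1,1,1,1,1,1,1]}' 
python3 - <<'E'
from h import *
s=sense();c=imaging.capture("wrist");cv2.imwrite("pics/w2.png",c["pixels"])
go((.539,.251,.125),(180,0,-11)); go((.55,.1,.125),(180,0,50));print(s["joint_positions"])
E
```

```text
clock: 4.65
tcp_pos: [0.5577, -0.0642, 0.1227]
orientation: [-180.0, -0.0, 122.8]
ft_force: [-0.1, -0.3, -3.4]
grip_width: 0.0141
grasp_force: 61.4
slide [9.16, 5.17, -0.1] turn [-0.03, 0.02, 26.76]
slide [4.73, 2.76, -0.1] turn [-0.03, -0.0, 14.56]
[-1.00344445e+01 -3.43363776e-01  8.72248481e+01 -1.64936736e-03
  9.31738246e+01 -4.28216171e+01]
```

View pics/w2.png

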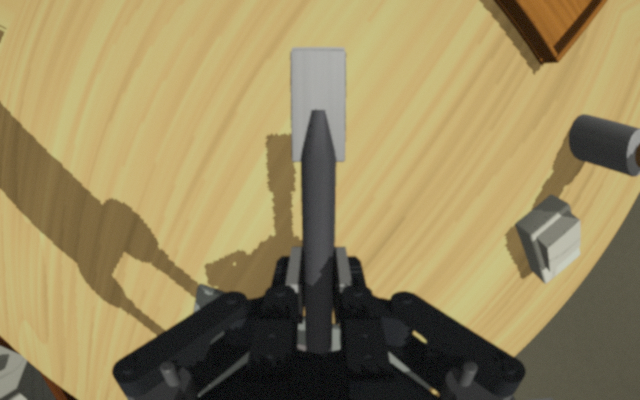

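The chisel is held straight and lifted: edge at (318,47), aligned with the tool axis. Now carry and turn it.

```bash
python3 -m handwheel '{"slide":[[0.3,0.2,0],[0.7,0.4,0],[1.2,0.7,0],[1.7,1,0],[2.2,1.3,0],[2.7,1.6,0],[3.2,1.9,0],[3.7,2.2,0],[4.2,2.5,0],[4.7,2.76,0]],"turn":[[0,0,1],[0,0,2.5],[0,0,4],[0,0,5.5],[0,0,7],[0,0,8.5],[0,0,10],[0,0,11.5],[0,0,13],[0,0,14.5]],"claw":[1,1,1,1,1,1,1,1,1,1]}' 
python3 - <<'E'
from h import *
go((.539,.251,.125),(180,0,-11))
s=sense();c=np.load("w1.npz"); # tilt check on w2: x along tool at heights
s2=dict(s,tcp_pos=np.array([.5577,-.0642,.1227]),orientation=[180,0,122.8])
R=Ro.from_euler("xyz",s2["orientation"],degrees=True)
for z in(.117,.1267,.137): print(z,R.inv().apply(wz(c,s2,(318,47),z)-s2["tcp_pos"]))
E
```

```text
clock: 5.95
tcp_pos: [0.5504, 0.0996, 0.1214]
orientation: [-179.9, 0.1, 50.0]
ft_force: [0.2, -0.3, -2.0]
grip_width: 0.0141
grasp_force: 61.3
slide [3.62, -3.53, -0.12] turn [-0.01, 0.04, 12.21]
0.117 [ 1.08697794e-01 -2.61455603e-06  5.70000000e-03]
0.1267 [ 1.07143954e-01  9.78507995e-07 -4.00000000e-03]
0.137 [ 1.0549400e-01  4.7938234e-06 -1.4300000e-02]
```

```bash
python3 -m handwheel '{"slide":[[0.4,-0.4,0],[0.8,-0.8,0],[1.2,-1.2,0],[1.6,-1.6,0],[2.1,-2,0],[2.5,-2.5,0],[3,-2.9,0],[3.4,-3.3,0],[3.62,-3.53,0],[3.62,-3.53,0]],"turn":[[0,0,1.5],[0,0,3],[0,0,4.5],[0,0,6],[0,0,7.5],[0,0,9],[0,0,10.5],[0,0,11.7],[0,0,12.2],[0,0,12.2]],"claw":[1,1,1,1,1,1,1,1,1,1]}' 
python3 - <<'E'
from h import *
go((.539,.251,.012),(180,0,-11))
s=sense();c=imaging.capture("wrist");cv2.imwrite("pics/w3.png",c["pixels"]);np.savez("w3.npz",**c)
print(s["tcp_pos"])
E
```

```text
clock: 7.2
tcp_pos: [0.5384, 0.2506, 0.1215]
orientation: [179.9, 0.2, -10.6]
ft_force: [-0.0, -0.6, -2.7]
grip_width: 0.0146
grasp_force: 61.3
slide [0.03, -0.02, 3.65] turn [0.02, 0.03, 0.08]
[0.53835065 0.25061546 0.1214902 ]
```

View pics/w3.png

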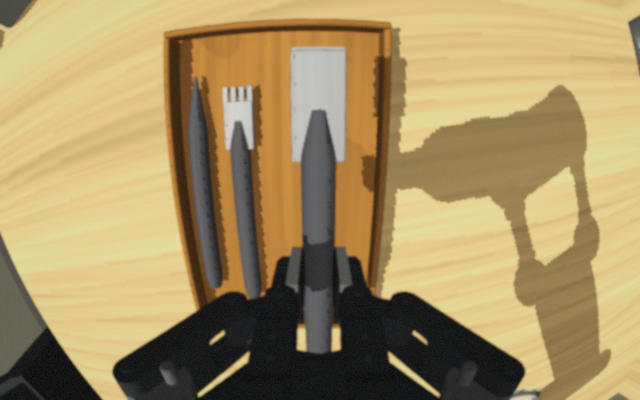

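The chisel hangs over the free right half of the tray, parallel to the others, with the edge the same way. Lowering it.

```bash
python3 -m handwheel '{"slide":[[0,0,0.5],[0,0,1.3],[0,0,2.1],[0,0,2.8],[0,0,3.2],[0,0,3.4],[0,0,3.5],[0,0,3.55],[0,0,3.6],[0,0,3.6]],"turn":[[0,0,0],[0,0,0],[0,0,0],[0,0,0],[0,0,0],[0,0,0],[0,0,0],[0,0,0],[0,0,0],[0,0,0]],"claw":[1,1,1,1,1,1,1,1,1,1]}' 
python3 -m handwheel '{"slide":[[0,0,0.03],[0,0,0.06],[0,0,0.06]],"turn":[[0,0,0],[0,0,0],[0,0,0]],"claw":[1,1,1]}'
```

```text
clock: 8.5
tcp_pos: [0.5394, 0.2504, 0.0158]
orientation: [-180.0, -0.0, -10.7]
ft_force: [0.0, -0.7, -3.4]
grip_width: 0.014
grasp_force: 61.3
clock: 8.88
tcp_pos: [0.5392, 0.2503, 0.0136]
orientation: [180.0, 0.0, -10.7]
ft_force: [0.1, 0.1, -2.7]
grip_width: 0.0141
grasp_force: 61.3
```

```bash
python3 -m handwheel '{"slide":[[0,0,0.03],[0,0,0.06],[0,0,0.06]],"turn":[[0,0,0],[0,0,0],[0,0,0]],"claw":[1,1,1]}'
python3 -m handwheel '{"slide":[[0,0,0.02],[0,0,0.04],[0,0,0.04]],"turn":[[0,0,0],[0,0,0],[0,0,0]],"claw":[1,1,1]}'
```

```text
clock: 9.25
tcp_pos: [0.5392, 0.2503, 0.0118]
orientation: [180.0, 0.0, -10.7]
ft_force: [-0.1, 0.3, -1.7]
grip_width: 0.0144
grasp_force: 61.3
clock: 9.62
tcp_pos: [0.5392, 0.2503, 0.0107]
orientation: [180.0, 0.0, -10.7]
ft_force: [-0.7, -0.6, -2.1]
grip_width: 0.0145
grasp_force: 61.3
```

```bash
python3 -m handwheel '{"slide":[[0,0,0.03],[0,0,0.03],[0,0,0.03]],"turn":[[0,0,0],[0,0,0],[0,0,0]],"claw":[1,1,1]}'
python3 -m handwheel '{"slide":[[0,0,0],[0,0,0],[0,0,0],[0,0,0],[0,0,0],[0,0,0]],"turn":[[0,0,0],[0,0,0],[0,0,0],[0,0,0],[0,0,0],[0,0,0]],"claw":[0.6,0.5,0.4,0.3,0.3,0.3]}'
python3 -m handwheel '{"slide":[[0,0,-0.3],[0,0,-0.8],[0,0,-1.6],[0,0,-2.8],[0,0,-4.5],[0,0,-6],[0,0,-6],[0,0,-6]],"turn":[[0,0,0],[0,0,0],[0,0,0],[0,0,0],[0,0,0],[0,0,0],[0,0,0],[0,0,0]],"claw":[0.3,0.3,0.3,0.3,0.3,0.3,0.3,0.3]}'
python3 - <<'E'
from h import *
s=sense();c=imaging.capture("wrist");cv2.imwrite("pics/w4.png",c["pixels"]);np.savez("w4.npz",**c)
E
```

```text
clock: 10.0
tcp_pos: [0.5394, 0.2504, 0.0101]
orientation: [-180.0, -0.0, -10.7]
ft_force: [-0.7, -0.5, -0.3]
grip_width: 0.0145
grasp_force: 61.5
clock: 10.75
tcp_pos: [0.5393, 0.2504, 0.0098]
orientation: [180.0, 0.0, -10.7]
ft_force: [-1.4, 0.2, 0.7]
grip_width: 0.0301
grasp_force: 0.0
clock: 11.75
tcp_pos: [0.5393, 0.2504, 0.1904]
orientation: [-180.0, -0.0, -10.7]
ft_force: [-0.1, -0.2, -0.8]
grip_width: 0.0299
grasp_force: 0.0
```

View pics/w4.png

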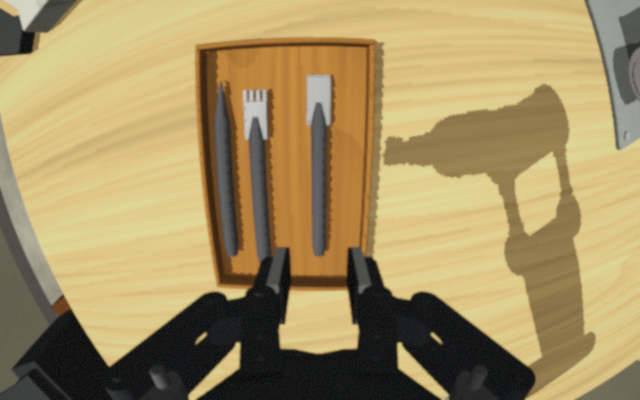

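The chisel lies flat and released in the tray, edge at (319,75) and butt at (319,255); the other chisels are undisturbed. Now the tension arm.

```bash
python3 - <<'E'
from h import *
go((.5715,-.331,.375),(180,0,-77))
E
```

```text
slide [4.66, 18.84, -6.19] turn [0.02, 0.01, 13.26]
```

```bash
python3 -m handwheel '{"slide":[[0,0,-1.5],[0.2,1,-3.2],[0.6,2.5,-5],[1,4,-6.2],[1.4,5.7,-6.2],[1.8,7.2,-6.2],[2.2,8.7,-6.2],[2.5,10,-6.2],[2.5,10,-6.2],[2.5,10,-6.2]],"turn":[[0,0,0],[0,0,1.3],[0,0,2.6],[0,0,3.9],[0,0,5.2],[0,0,6.5],[0,0,7.8],[0,0,9.1],[0,0,10.4],[0,0,10.4]],"claw":[-0.4,-0.4,-0.4,-0.4,-0.4,-0.4,-0.4,-0.4,-0.4,-0.4]}'
python3 - <<'E'
from h import *
go((.5715,-.331,.375),(180,0,-77)); print(sense()["joint_positions"])
E
```

```text
clock: 13.05
tcp_pos: [0.5571, -0.0589, 0.3741]
orientation: [179.9, 0.1, -62.7]
ft_force: [0.7, 0.3, -0.1]
grip_width: 0.0595
grasp_force: 0.0
slide [8.28, 3.73, -0.04] turn [0.03, 0.02, 2.86]
[-9.51329508e+00  3.81050905e+00  5.72052429e+01  4.36032098e-03
  1.19162765e+02  1.43199596e+02]
```

```bash
python3 -m handwheel '{"slide":[[1,0.45,0],[2.2,1,0],[3.5,1.6,0],[4.8,2.2,0],[6,2.7,0],[7.2,3.2,0],[8,3.6,0],[8.28,3.73,0],[8.28,3.73,0],[8.28,3.73,0]],"turn":[[0,0,0.3],[0,0,0.6],[0,0,1],[0,0,1.4],[0,0,1.9],[0,0,2.4],[0,0,2.8],[0,0,2.85],[0,0,2.85],[0,0,2.85]],"claw":[-0.4,-0.4,-0.4,-0.4,-0.4,-0.4,-0.4,-0.4,-0.4,-0.4]}'
python3 - <<'E'
from h import *
s=sense();c=imaging.capture("wrist");cv2.imwrite("pics/w5.png",c["pixels"]);np.savez("w5.npz",**c)
go((.5715,-.331,.307),(180,0,-77)); print(s["joint_positions"])
E
```

```text
clock: 14.3
tcp_pos: [0.5719, -0.3291, 0.3763]
orientation: [-180.0, -0.0, -76.8]
ft_force: [0.7, -0.6, 0.6]
grip_width: 0.0601
grasp_force: 0.0
slide [0.06, 0.03, 2.32] turn [-0.01, -0.0, 0.03]
[-3.28807269e+01  2.09188403e+01  3.73042542e+01  2.11151685e-02
  1.21756126e+02  1.33955478e+02]
```

View pics/w5.png

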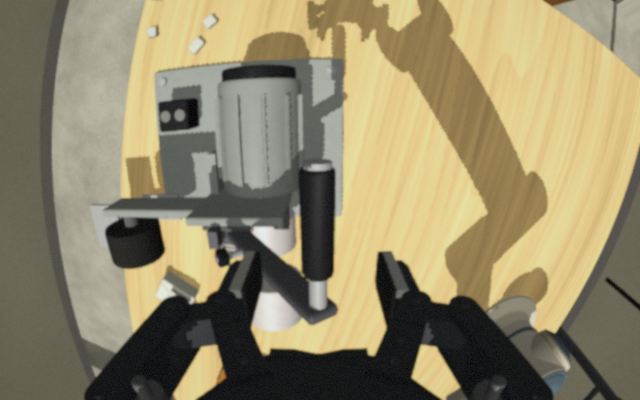

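```bash
python3 - <<'E'
from h import *
c=dict(np.load("w5.npz"));s=sense()
a=wz(c,s,(317.5,167),.326);b=wz(c,s,(317,278),.326);print(a,b,np.linalg.norm(a-b),(a+b)/2)
go((a+b)/2+np.array([0,0,-.019]),(180,0,-77))
E
```

```text
[ 0.58115666 -0.36673328  0.326     ] [ 0.56271796 -0.28577402  0.326     ] 0.08303244464945612 [ 0.57193731 -0.32625365  0.326     ]
slide [-0.09, -0.02, 2.32] turn [-0.01, -0.0, 0.03]
```

```bash
python3 -m handwheel '{"slide":[[0,0,0.6],[0,0,1.2],[0,0,1.7],[0,0,2.1],[0,0,2.32],[0,0,2.32],[0,0,2.32]],"turn":[[0,0,0],[0,0,0],[0,0,0],[0,0,0],[0,0,0],[0,0,0],[0,0,0]],"claw":[-0.4,-0.4,-0.4,-0.4,-0.4,-0.4,-0.4]}'
python3 -m handwheel '{"slide":[[0,0,0],[0,0,0],[0,0,0],[0,0,0],[0,0,0],[0,0,0]],"turn":[[0,0,0],[0,0,0],[0,0,0],[0,0,0],[0,0,0],[0,0,0]],"claw":[0,0.3,0.6,1,1,1]}' 80
```

```text
clock: 15.22
tcp_pos: [0.5717, -0.3305, 0.3071]
orientation: [-180.0, -0.0, -77.0]
ft_force: [-0.5, 0.3, 0.1]
grip_width: 0.0598
grasp_force: 0.0
clock: 15.98
tcp_pos: [0.5718, -0.3305, 0.3066]
orientation: [-180.0, -0.0, -77.0]
ft_force: [2.0, -0.4, 3.3]
grip_width: 0.0219
grasp_force: 78.1
```

Gripped (22 mm at 78 N). Now I swing it along the arc.

```bash
python3 -m handwheel '{"slide":[[0,0.22,0.16],[0,0.44,0.34],[0,0.65,0.52],[0,0.85,0.71],[0,1.04,0.91],[0,1.22,1.12],[0,1.39,1.33],[0,1.56,1.56],[0,1.71,1.79],[0,1.85,2.02]],"turn":[[0,0,0],[0,0,0],[0,0,0],[0,0,0],[0,0,0],[0,0,0],[0,0,0],[0,0,0],[0,0,0],[0,0,0]],"claw":[1,1,1,1,1,1,1,1,1,1]}'
```

```text
clock: 17.23
tcp_pos: [0.5184, -0.3432, 0.2461]
orientation: [-179.8, -0.1, -76.9]
ft_force: [9.5, -2.0, 4.5]
grip_width: 0.0218
grasp_force: 78.6
```

```bash
python3 -m handwheel '{"slide":[[0,0.13,0.24],[0,0.26,0.49],[0,0.37,0.74],[0,0.47,1.0],[0,0.56,1.26],[0,0.63,1.53],[0,0.7,1.8],[0,0.75,2.07],[0,0.79,2.34],[0,0.8,2.45]],"turn":[[0,0,0],[0,0,0],[0,0,0],[0,0,0],[0,0,0],[0,0,0],[0,0,0],[0,0,0],[0,0,0],[0,0,0]],"claw":[1,1,1,1,1,1,1,1,1,1]}'
```

```text
clock: 18.48
tcp_pos: [0.4955, -0.3488, 0.175]
orientation: [-179.7, -0.3, -76.9]
ft_force: [7.0, -1.4, 12.3]
grip_width: 0.0219
grasp_force: 79.3
```

```bash
python3 -m handwheel '{"slide":[[0,0.02,0.06],[0,0.03,0.12],[0,0.03,0.18],[0,0.03,0.18]],"turn":[[0,0,0],[0,0,0],[0,0,0],[0,0,0]],"claw":[1,1,1,1]}'
python3 -m handwheel '{"slide":[[0,0,0.05],[0,0,0.1],[0,0,0.1],[0,0,0.1]],"turn":[[0,0,0],[0,0,0],[0,0,0],[0,0,0]],"claw":[1,1,1,1]}'
```

```text
clock: 18.98
tcp_pos: [0.4951, -0.349, 0.1703]
orientation: [-179.6, -0.3, -76.9]
ft_force: [7.4, -0.2, 13.2]
grip_width: 0.022
grasp_force: 79.4
clock: 19.48
tcp_pos: [0.4949, -0.349, 0.1681]
orientation: [-179.6, -0.3, -76.9]
ft_force: [5.9, -0.9, 15.7]
grip_width: 0.0218
grasp_force: 79.8
```

```bash
python3 -m handwheel '{"slide":[[0,0,0.05],[0,0,0.1],[0,0,0.1],[0,0,0.1]],"turn":[[0,0,0],[0,0,0],[0,0,0],[0,0,0]],"claw":[1,1,1,1]}'
python3 -m handwheel '{"slide":[[0,0,0.05],[0,0,0.08],[0,0,0.08],[0,0,0.08]],"turn":[[0,0,0],[0,0,0],[0,0,0],[0,0,0]],"claw":[1,1,1,1]}'
```

```text
clock: 19.98
tcp_pos: [0.4949, -0.3491, 0.1677]
orientation: [-179.6, -0.4, -76.9]
ft_force: [2.4, 2.2, 22.6]
grip_width: 0.0217
grasp_force: 80.6
clock: 20.48
tcp_pos: [0.495, -0.3491, 0.1674]
orientation: [-179.5, -0.5, -76.9]
ft_force: [-0.1, 3.5, 31.2]
grip_width: 0.0216
grasp_force: 81.3
```

The stop is reached: the force climbs from 16 N to 31 N while z stays at 0.167. A final look before handing in.

```bash
python3 -m handwheel '{"slide":[[0,0,0],[0,0,0],[0,0,0],[0,0,0]],"turn":[[0,0,0],[0,0,0],[0,0,0],[0,0,0]],"claw":[1,1,1,1]}'
python3 - <<'E'
from h import *
c=imaging.capture("scene");cv2.imwrite("pics/s9.png",c["pixels"])
E
```

```text
clock: 20.98
tcp_pos: [0.495, -0.3492, 0.1674]
orientation: [-179.5, -0.5, -76.9]
ft_force: [-0.3, 4.9, 31.7]
grip_width: 0.0219
grasp_force: 81.3
```

View pics/s9.png

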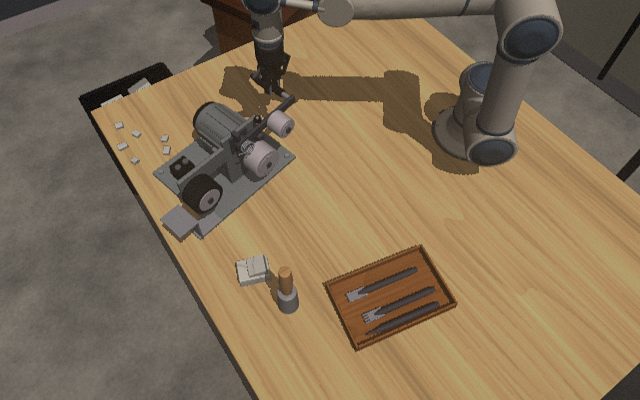

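The chisel lies in the tray at (380,285), parallel to the others with its edge the same way. The tension arm is down at (285,105) with the gripper on its grip, and the mallet and offcut have not moved.

```bash
python3 -c "
from h import *
print(job.sign_off())"
```

```text
the job is handed in; nothing more can be done
None
```

I handed the job in at about 21 s: the flat chisel lies in the tray, parallel to the others with its edge the same way, and the robot is holding the tension arm against its stop by the side grip; the hand-in returned no verdict.

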